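# Bed the lens barrels in the V-groove cradle for the scan

## Task

Lay every lens barrel from the tray in a V-groove of the cradle, one to a groove, and roll it there until its flat is felt to drop home against either wall of the groove. When all of them are bedded and let go, press the bar key, then the round key, then the square key to run the scan, each fully down, one at a time, the barrels staying bedded meanwhile. Then lay all the barrels back in the tray, on its floor and not on one another, and leave the other things on the bench alone.

Things in the scene. Friction and masses are not known exactly. Their poses are not given: they have to be found in the camera images.
- barrel_a: lens barrel: black tube 52 mm in diameter, 128 mm long with its two hexagonal aluminium end flanges (60 mm across flats, inner faces 54 mm from the middle), 0.25-0.5 kg. A flat 33 mm wide runs along the tube, 20 mm from its axis. Origin mid-tube on the axis; x along it, z out of the flat. Lies on its flanges, axis 30 mm above the tray floor, flat anywhere around. Grip mid-tube. 2 or 3 are there
- barrel_b: lens barrel: black tube 52 mm in diameter, 128 mm long with its two hexagonal aluminium end flanges (60 mm across flats, inner faces 54 mm from the middle), 0.25-0.5 kg. A flat 33 mm wide runs along the tube, 20 mm from its axis. Origin mid-tube on the axis; x along it, z out of the flat. Lies on its flanges, axis 30 mm above the tray floor, flat anywhere around. Grip mid-tube. 2 or 3 are there
- barrel_c: lens barrel: black tube 52 mm in diameter, 128 mm long with its two hexagonal aluminium end flanges (60 mm across flats, inner faces 54 mm from the middle), 0.25-0.5 kg. A flat 33 mm wide runs along the tube, 20 mm from its axis. Origin mid-tube on the axis; x along it, z out of the flat. Lies on its flanges, axis 30 mm above the tray floor, flat anywhere around. Grip mid-tube. 2 or 3 are there
- cradle: V-groove cradle, fixed: base 150 x 310 x 12 mm, two upright slippery white plates (friction 0.12) across it, 14 mm thick, 37 mm either side of the middle in x, open between. Three 90-degree V-grooves along x, 95 mm apart in y, 78 mm wide, bottom of the V 33 mm and plate top 72 mm above the bench. Barrel flanges straddle both plates with 10 mm play each way. Origin mid-underside, z up
- tray: grey open tray, fixed, 380 x 360 mm, walls 5 mm thick and 22 mm high, floor 5 mm thick: the barrels lie in it at the start and go back into it; a jar and a brass ring stand in its two far corners. Origin mid-underside, long side along its x, z up
- groove0 (a point): the groove on the cradle's -y side: point 70 mm above the bench, midway between the plates, where the middle of a barrel is while on its round side; axes as the cradle's. Bedded: when the flat meets a wall of the V the barrel drops 4.2 mm, shifts 4.2 mm in y to that wall (its z then 135 degrees from up) and stays
- groove1 (a point): the middle groove: point 70 mm above the bench, midway between the plates, where the middle of a barrel is while on its round side; axes as the cradle's. A fingertip pressed lightly on top of the tube and stroked across the groove rolls the barrel, and loses it as the flat drops home
- groove2 (a point): the groove on the cradle's +y side: point 70 mm above the bench, midway between the plates, where the middle of a barrel is while on its round side; axes as the cradle's. The flat may bed on either wall; each groove takes one barrel
- key_bar (a joint): travel of the bar key, 0 up to 0.006 m fully down; springs back; 1.5 N starts it, about 5 N brings it fully down
- key_bar_top (a point): centre of the top face of the bar key: a grey 30 x 62 mm bar-shaped cap, 43 mm above the bench when up, on its own white 76 x 82 mm box 30 mm high, fixed to the bench. The three boxes stand in a row beyond the cradle, in any order
- key_round (a joint): travel of the round key, 0 up to 0.006 m fully down; springs back; 1.5 N starts it, about 5 N brings it fully down
- key_round_top (a point): centre of the top face of the round key: a grey round cap, 46 mm diameter, 43 mm above the bench when up, on its own white 76 x 82 mm box 30 mm high, fixed to the bench. The three boxes stand in a row beyond the cradle, in any order
- key_square (a joint): travel of the square key, 0 up to 0.006 m fully down; springs back; 1.5 N starts it, about 5 N brings it fully down
- key_square_top (a point): centre of the top face of the square key: a grey 42 x 42 mm square cap, 43 mm above the bench when up, on its own white 76 x 82 mm box 30 mm high, fixed to the bench. The three boxes stand in a row beyond the cradle, in any order
- oil_bottle: bystander, to be left alone: amber bottle, 40 mm diameter, 90 mm high; origin under its centre
- swab_jar: bystander, to be left alone: glass jar, 44 mm diameter, 65 mm high; origin under its centre
- eyepiece: bystander, to be left alone: black eyepiece standing, 42 mm diameter, 60 mm high; origin under its centre
- mug: bystander, to be left alone: white mug, 80 mm diameter, 90 mm high; origin under its centre
- spacer: bystander, to be left alone: brass ring, 64 mm diameter, 16 mm high; origin under its centre
Things that resemble listed ones, but are neither listed nor needed, are in the scene too. Leave any orange look-alike of the barrel_c alone.

How it is judged:
By the outcome, as a careful person would: the job done as asked, in the order asked, and still so for the second after the job is handed in, with the robot touching nothing.
Of barrel_a, barrel_b, barrel_c only 2 to 3 are there at a start; the rules pass over those that are not, and their reading is None.
At some moment in a run one of barrel_a, barrel_b, barrel_c may be knocked a few centimetres aside while the robot is not near it.
Once in a run the grip may slacken for a moment while it holds something.
It also fails if it takes over 210 s, if anything falls off the work surface, if the arm or the gripper's body presses on something with over 40 N, if the wrist force passes 120 N, or if a joint passes its speed limit or range.

## Robot

A 6-joint arm with a two-finger parallel gripper is mounted at the origin on the work surface. World frame = base frame: x ahead of the robot, y to its left, z up, the work surface at z = 0. Lengths are in m, angles in rad, forces in N, time in s.
With the tool pointing down it reaches from about 0.4 to 0.825 m from the base axis. Payload 7 kg.
Tool frame: the origin (TCP) lies midway between the tips of the shut fingers; the grasp point (between the pads) lies arm.hold_point_z behind it (arm.hold_point_z is the distance from the TCP to the grasp point, in m); z points along the fingers, y is the line along which they close (so a half turn about z gives the same grasp; the last joint's range is limited). The gripper opens to 88 mm and grips with 3 to 60 N. Pads are 19 mm wide; open, the fingers measure 130 mm over their backs; the gripper's body (78 mm by 193 mm) begins 47 mm behind the grasp point.
Start: joints at [1.433, 0.359, 0.012, 0, -1.224, -0.288], TCP at [0.279, 0.615, 0.227] pointing down, gripper open.
Joint ranges: [-3.07, 3.07], [-1.43, 2.12], [-1.02, 1.25], [-3.03, 1.67], [-3.05, -0], [-3.03, 3.03]. Speed limits (rad/s): [2.39, 2.39, 3.01, 3.14, 3.14, 3.14].

## Interface

Orientations are given as [roll, pitch, yaw] about the fixed x, y, z axes, in that order (R = Rz(yaw) Ry(pitch) Rx(roll)).
In Python, from station import arm gives the robot as it stands.
- The arm moves only by the shell command python3 -m crank 'ROWS' [OPENING] [FORCE]. ROWS is JSON, a list that holds one entry, the list of rows, each a list of 4 numbers: the shift along the tool's x, y, z in units of 25 mm (1.0 is 25 mm), then the turn about the tool's z in units of 5 degrees (1.0 is 5 degrees). A call has 1 to 12 rows; each row is the pose to reach, as a shift and turn from the pose commanded when the call began, along the tool's axes at that moment; what a row does not reach only later rows make up. A row lasts 1/8 s, in which the tool goes at most 62.5 mm and 10.7 degrees, less where a joint would pass 70% of its speed; a pose out of reach is approached as far as the arm can. A call with a gripper value outside its range is refused whole. OPENING is the closure, from 0 (fully open) to 1 (shut), set as the call begins (- or left out, the last holds). The fingers move at their own pace and stop on an object; FORCE is the grip in N (left out, the last holds). Time passes only in rows, so rows that repeat a pose let the fingers close. It gives the time, the measured TCP pose, the force, the opening and the grip force at its end, in the units of the state.
- arm.get_state(): the state, without advancing time (a new reading comes with each control period).
- arm.grab_frame(name): name is "scene" or "top" or "wrist"; returns (picture, depth): 420x560x3 uint8, red, green, blue; 420x560 float32, m along the optical axis (not along the pixel's ray), 0 where there is no reading.
- arm.get_calibration(name): a dict with "mtx" (3x3 intrinsics, pixels), "k1" (the pictures are not rectified: a ray, as slopes to the right and down, at radius r is drawn at 1 + k1 r^2 times it, then the intrinsics apply), "R" (3x3) and "t" (3): a world point X has camera coordinates R X + t; the wrist camera has in their place "mount" (4x4, takes a point from camera to tool coordinates, whose origin is the TCP and whose axes are the flange's). Camera axes: x right, y down, z forward; pixel columns grow to the right and rows downward; lengths in m; the calibration is good to about 2 mm. A picture is of the moment at which its call begins: read the wrist's pose just before it. get_calibration takes no time and is no camera call.
- arm.job_done(): hands the job in; it is judged then, once.
Trained networks look in the newest picture that a camera, given by its name, has taken for a name from the list of things; names that differ only in an ending like _2 or _b are one class to them, and where a whole thing is asked for, a point or a joint stands for the part that bears it (a point fixed in the world has none). Each returns a list of dicts, best first, with "score" (0 to 1); they miss things now and then, are a little off and sometimes report something else, mostly with a low value. They report only what shows in the picture. A call takes as long as a camera call. They do not tell look-alikes from the thing itself.
- arm.recognise(thing, camera): "extent" ([left, top, width, height] in pixels, round what is visible of it).
- arm.trace(thing, camera): "mask" (420x560 bool, what is visible of it) and "extent" ([left, top, width, height] in pixels, round what is visible of it).
The state is a dict: "t": time; "q": joint angles; "qd": joint speeds; "joint_efforts": joint torques, N m; "eef_pos": TCP position; "ee_rot": TCP orientation; "force": force on the tool from outside, world axes, zero at the start; "moment": the same for the moment, N m; "width": finger opening in m; "gripper_force": force on a finger pad.
Only numpy, scipy, OpenCV 4.12 (cv2) and the standard library are available. Lean on these libraries where they do the work, as an engineer would, in place of code of your own. Each camera call takes 0.05 s, during which the arm holds its last target. There are 200 camera calls.

## Working session

There is one attempt and no reset: what is moved stays moved. The work goes in short steps, Python scripts to look and compute and a shell command to move; the robot and the scene stay as the last step left them, time stands still between calls to the robot, and variables do not carry over. Pictures are saved under pics/ and viewed, at most 14 in all, crops included, and the job is handed in when it is done.

```bash
ls; mkdir -p pics
cat > h.py <<'E'
import numpy as np, cv2, json
from station import arm
from scipy.spatial.transform import Rotation as Ro
def save(n,img,s=1.4):
    cv2.imwrite('pics/'+n+'.png',cv2.cvtColor(cv2.resize(img,None,fx=s,fy=s),cv2.COLOR_RGB2BGR))
def Rt():
    s=arm.get_state(); return Ro.from_euler('xyz',s['ee_rot']).as_matrix(),np.array(s['eef_pos'])
def cloud(cam,depth,pose=None):
    c=arm.get_calibration(cam);K=np.array(c['mtx']);k1=c['k1']
    h,w=depth.shape;u,v=np.meshgrid(np.arange(w),np.arange(h))
    xd=(u-K[0,2])/K[0,0];yd=(v-K[1,2])/K[1,1]
    x,y=xd.copy(),yd.copy()
    for _ in range(8):
        f=1+k1*(x*x+y*y);x=xd/f;y=yd/f
    P=np.stack([x*depth,y*depth,depth],-1)
    if cam=='wrist':
        M=np.array(c['mount']);R,t=pose;P=P@M[:3,:3].T+M[:3,3];return P@R.T+t
    return (P-np.array(c['t']))@np.array(c['R'])
E
python3 - <<'E'
from h import *
s=arm.get_state();print({k:np.round(v,3).tolist() for k,v in s.items()},arm.hold_point_z)
for n in('top','scene'):
    p,d=arm.grab_frame(n);save(n+'0',p);np.save(n+'0d.npy',cloud(n,d))
    for t in('barrel_a','cradle','tray','key_bar_top','key_round_top','key_square_top'):
        for r in arm.trace(t,n):
            m=r['mask']&(d>0);q=cloud(n,d)[m]
            print(n,t,round(r['score'],2),np.round(r['extent']).tolist(),np.round(np.median(q,0),3).tolist() if len(q) else 0)
E
```

```text
pics
{'t': 0.0, 'q': [1.433, 0.359, 0.011, -0.0, -1.224, -0.288], 'qd': [0.002, 0.001, 0.0, 0.0, 0.0, -0.001], 'joint_efforts': [-0.001, -58.272, 29.306, 6.997, 0.007, -0.0], 'eef_pos': [0.279, 0.614, 0.226], 'ee_rot': [3.14, -0.0, -0.426], 'force': [0.509, -0.487, -1.615], 'moment': [-0.015, -0.002, 0.047], 'gripper_force': 0.0, 'width': 0.088} 0.0188
top barrel_a 0.84 [401.0, 246.0, 39.0, 44.0] [0.291, -0.503, 0.05]
top barrel_a 0.78 [302.0, 204.0, 14.0, 40.0] [0.441, -0.155, 0.055]
top cradle 0.69 [149.0, 188.0, 100.0, 64.0] [0.469, 0.22, 0.014]
top cradle 0.16 [255.0, 130.0, 14.0, 16.0] [0.735, 0.0, 0.06]
top tray 0.85 [276.0, 145.0, 114.0, 119.0] [0.527, -0.23, 0.007]
top key_bar_top 0.65 [190.0, 159.0, 27.0, 14.0] [0.649, 0.201, 0.043]
top key_bar_top 0.59 [150.0, 189.0, 95.0, 59.0] [0.468, 0.22, 0.014]
top key_square_top 0.67 [229.0, 154.0, 14.0, 13.0] [0.667, 0.092, 0.043]
scene barrel_a 0.75 [194.0, 166.0, 38.0, 45.0] [0.435, -0.305, 0.053]
scene barrel_a 0.74 [155.0, 138.0, 41.0, 32.0] [0.3, -0.498, 0.046]
scene barrel_a 0.7 [242.0, 180.0, 37.0, 41.0] [0.46, -0.146, 0.055]
scene barrel_a 0.57 [282.0, 261.0, 20.0, 16.0] [0.662, 0.002, 0.045]
scene barrel_a 0.53 [140.0, 167.0, 168.0, 118.0] [0.548, -0.223, 0.008]
scene cradle 0.9 [332.0, 208.0, 118.0, 58.0] [0.494, 0.226, 0.027]
scene cradle 0.36 [241.0, 179.0, 38.0, 48.0] [0.46, -0.146, 0.054]
scene tray 0.87 [141.0, 167.0, 164.0, 120.0] [0.549, -0.222, 0.008]
scene key_bar_top 0.82 [360.0, 276.0, 24.0, 15.0] [0.654, 0.2, 0.045]
scene key_round_top 0.66 [285.0, 262.0, 15.0, 11.0] [0.662, 0.002, 0.045]
scene key_square_top 0.77 [318.0, 268.0, 20.0, 22.0] [0.67, 0.096, 0.044]
```

View pics/top0.png

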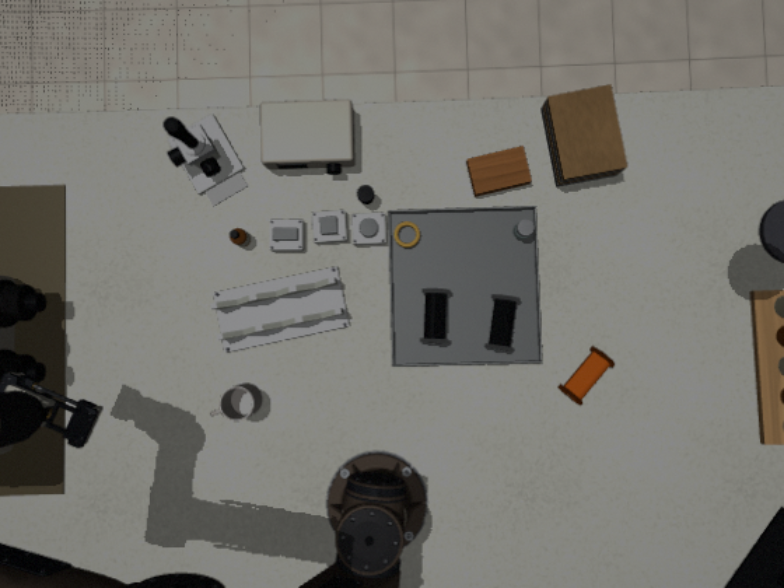

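View pics/scene0.png

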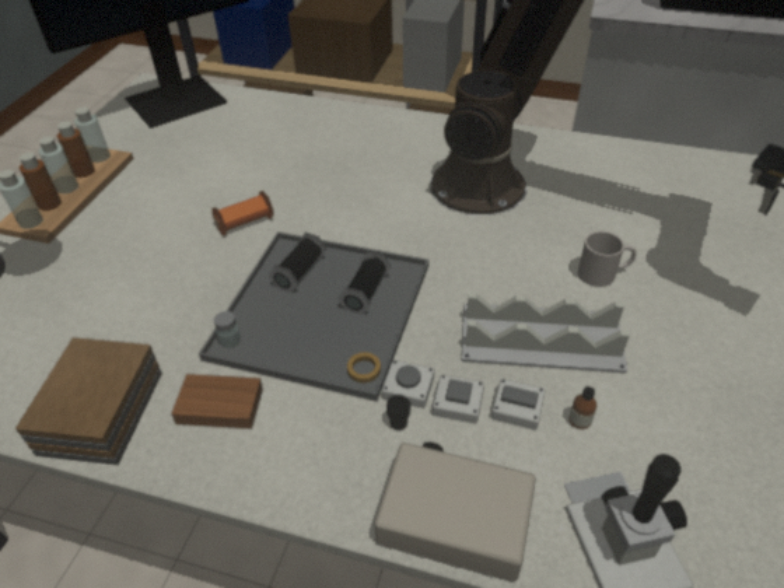

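The two black barrels are in the tray, at px (435,315) and (503,322) in the top view. The orange look-alike at (587,375) is outside the tray and doesn't fit "black tube", so I'll leave it. The keys in the top view are bar (287,235), square (328,226) and round (368,228). The cradle is at (282,310).

Run:
```python
from h import *
for n in('top','scene'):
    P=np.load(n+'0d.npy').reshape(-1,3)
    def sel(a,b,z0,z1):
        m=(P[:,0]>a[0])&(P[:,0]<a[1])&(P[:,1]>b[0])&(P[:,1]<b[1])&(P[:,2]>z0)&(P[:,2]<z1);return P[m]
    # tray wall extents, barrels
    for nm,b in(('b1',(-.23,-.08)),('b2',(-.38,-.23))):
        q=sel((.34,.54),b,.03,.085)
        r=cv2.minAreaRect((q[:,:2]*1000).astype(np.float32));print(n,nm,len(q),np.round(r[0],1),np.round(r[1],1),round(r[2],1),'zmax',np.round(np.percentile(q[:,2],97),3))
    q=sel((.34,.6),(.03,.42),.006,.09);r=cv2.minAreaRect((q[:,:2]*1000).astype(np.float32));print(n,'cradle',np.round(r[0],1),np.round(r[1],1),round(r[2],1))
    q=sel((.34,.6),(.03,.42),.064,.08);print('peaks',len(q))
    q=(q[:,:2]*1000).astype(np.float32)
    if len(q)>8:
        c,l,ce=cv2.kmeans(q,8,None,(3,50,.1),5,2);print(np.round(ce[np.argsort(ce[:,1])],0).tolist())
    for k,(x,y) in dict(bar=(.652,.2),sq=(.668,.094),rd=(.662,.002)).items():
        q=sel((x-.035,x+.035),(y-.04,y+.04),.037,.055)
        if len(q)>5: r=cv2.minAreaRect((q[:,:2]*1000).astype(np.float32));print(n,k,np.round(r[0],0),np.round(r[1],0),round(r[2]),np.round(q.mean(0),3))
    q=sel((.3,.8),(-.5,0.1),.016,.026)
    q=sel((.33,.75),(-.44,-.02),.017,.026);r=cv2.minAreaRect((q[:,:2]*1000).astype(np.float32));print(n,'tray',np.round(r[0]),np.round(r[1]),r[2])
c=arm.get_calibration('wrist');print(np.round(c['mount'],3).tolist(),np.round(c['mtx'],0).tolist(),c['k1'])
```

```text
top b1 639 [ 441.8 -154.4] [ 66.8 127.3] 86.4 zmax 0.069
top b2 651 [ 420.3 -313.9] [ 67.9 128.7] 79.9 zmax 0.069
top cradle [470.  225.3] [389.1 259.3] 90.0
peaks 324
[[458.0, 78.0], [530.0, 89.0], [442.0, 162.0], [514.0, 176.0], [425.0, 259.0], [497.0, 275.0], [409.0, 347.0], [482.0, 360.0]]
top bar [652. 197.] [71. 61.] 88 [0.648 0.2   0.043]
top sq [668.  95.] [78. 65.] 88 [0.666 0.094 0.043]
top rd [656.  -4.] [51. 67.] 2 [ 0.658 -0.002  0.044]
top tray [ 539. -215.] [419. 388.] 0.3977680206298828
scene b1 779 [ 442.9 -153.1] [ 68.5 135.5] 85.7 zmax 0.068
scene b2 744 [ 419.1 -312.8] [ 70.9 135.3] 80.1 zmax 0.068
scene cradle [470.1 225.6] [257.7 389.4] 0.3
peaks 578
[[459.0, 80.0], [531.0, 93.0], [442.0, 168.0], [515.0, 180.0], [426.0, 260.0], [498.0, 273.0], [410.0, 347.0], [483.0, 360.0]]
scene bar [653. 203.] [56. 73.] 7 [0.652 0.202 0.044]
scene sq [668.  96.] [47. 42.] 3 [0.669 0.097 0.045]
scene rd [662.  -6.] [57. 67.] 89 [0.661 0.001 0.045]
scene tray [ 539. -216.] [417. 385.] 0.46914392709732056
[[0.001, -0.964, -0.266, 0.071], [1.0, 0.001, -0.001, 0.0], [0.002, -0.266, 0.964, -0.157], [0.0, 0.0, 0.0, 1.0]] [[324.0, 0.0, 282.0], [0.0, 324.0, 208.0], [0.0, 0.0, 1.0]] -0.06845112640008544
```

```bash
cat >> h.py <<'E'
def to(x,y,z,yaw=None,base=None):
    "units to go from measured pose to world target"
    s=arm.get_state();R,t=Rt() if base is None else base
    d=R.T@(np.array([x,y,z])-t)/.025
    cy=np.arctan2(R[1,0],R[0,0]);w=0 if yaw is None else -np.degrees(yaw-cy)/5
    return np.round([*d,w],2).tolist()
def look(n,name=None):
    pose=Rt();p,d=arm.grab_frame(n)
    if name: save(name,p)
    return cloud(n,d,pose),d,p
E
python3 -c "
from h import *
print(to(.442,-.154,.2,-.063),to(.5,.2,.227,-.2))"
```

```text
[18.65, 25.3, 1.06, -4.16] [14.91, 11.45, -0.02, -2.59]
```

```bash
python3 -m crank '[[[2,1.5,0,-0.4],[4,3,0,-0.8],[6,4.6,0,-1.1],[8,6.2,0,-1.5],[10,7.8,0,-1.9],[12,9.4,0,-2.3],[14,11,0,-2.5],[15,12.5,0,-2.6],[15.5,14.5,0,-3],[16,16.5,0.2,-3.3],[16.6,18.5,0.5,-3.7],[17.3,20.5,0.8,-4]]]' 0
python3 -c "
from h import *
print(to(.442,-.154,.2,-.063))"
```

```text
t: 2.2
eef_pos: [0.4606, -0.0322, 0.2069]
ee_rot: [-3.141, -0.001, -0.075]
force: [0.9, 0.3, 0.1]
width: 0.0879
gripper_force: 0.0
[-0.38, 4.92, 0.27, -0.14]
```

```bash
python3 -m crank '[[[-0.2,2,0.2,0],[-0.4,4,0.3,-0.1],[-0.4,4.9,0.3,-0.1],[-0.4,4.9,0.3,-0.1],[-0.4,4.9,0.3,-0.1]]]'
cat > bar.py <<'E'
from h import *
def fit(C,d,x,y,floor=.005,ax=None):
    P=C[d>0];m=(np.hypot(P[:,0]-x,P[:,1]-y)<.085)&(P[:,2]>floor+.022);P=P[m]
    r=cv2.minAreaRect((P[:,:2]*1000).astype(np.float32));(w,h)=r[1]
    a=np.radians(r[2] if w>h else r[2]-90)
    if ax is not None:a=ax
    c=np.array(r[0])/1000;u=np.array([np.cos(a),np.sin(a)]);v=np.array([-u[1],u[0]])
    T=P[:,:2]-c;s=T@u;q=T@v;mid=abs(s)<.045
    b=np.arange(-.035,.036,.005)
    prof=[(round(1000*(b[i]+.0025)),round(1000*np.median(P[mid&(q>=b[i])&(q<b[i+1]),2]),1)) for i in range(len(b)-1) if (mid&(q>=b[i])&(q<b[i+1])).sum()>10]
    print('centre',np.round(c,4),'size',np.round(r[1]),'axis deg',round(np.degrees(a),1),'\n v mm,z:',prof)
E
python3 - <<'E'
from bar import *
C,d,p=look('wrist','w1');fit(C,d,.442,-.154);print(Rt()[1])
E
```

```text
t: 2.82
eef_pos: [0.4417, -0.1518, 0.1992]
ee_rot: [-3.141, -0.0, -0.068]
force: [-0.0, -0.1, -0.8]
width: 0.0876
gripper_force: 0.0
centre [ 0.4417 -0.1531] size [154. 130.] axis deg 85.7 
 v mm,z: [(-32, np.float64(279.4)), (-28, np.float64(301.8)), (-23, np.float64(306.2)), (-18, np.float64(306.6)), (-12, np.float64(55.5)), (-7, np.float64(205.8)), (-2, np.float64(58.6)), (2, np.float64(59.1)), (8, np.float64(60.1)), (13, np.float64(53.8)), (18, np.float64(52.9)), (23, np.float64(53.3)), (28, np.float64(53.5)), (33, np.float64(53.1))]
[ 0.44179386 -0.15155308  0.19916806]
```

View pics/w1.png

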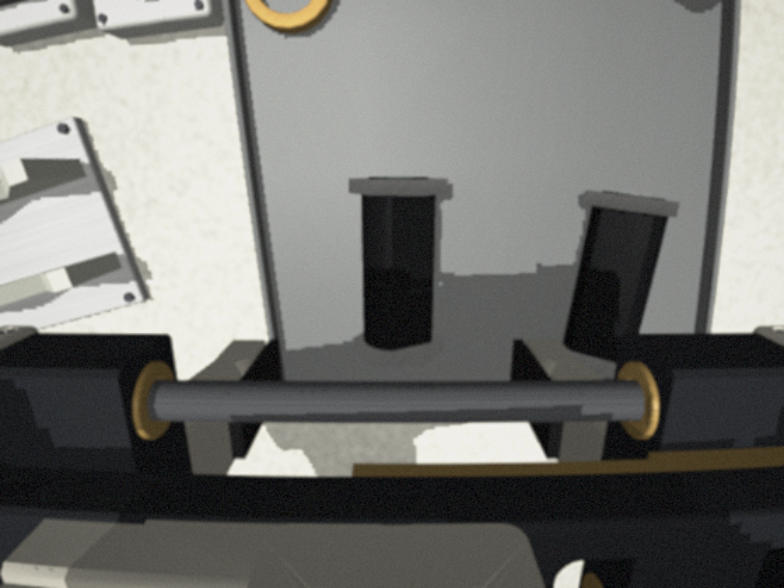

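The wrist view shows barrel 1 at px (400,265) and barrel 2 at (620,275). Both are clear of other things. The gripper hides their near ends.

```bash
sed -i 's/(P\[:,2\]>floor+.022)/(P[:,2]>floor+.022)\&(P[:,2]<zmax)/; s/ax=None):/ax=None,zmax=.075,c0=None):/; s/    T=P/    if c0 is not None:c=np.array(c0)\n    T=P/; s/round(1000\*np.median/float(round(1000*np.median/; s/,2\]),1))/,2]),1)))/; s/,.005)$/,.004)/; s/.0025/.002/' bar.py
python3 - <<'E'
from bar import *
C,d,p=look('wrist')
np.save('w1c.npy',np.where((d>0)[...,None],C,9))
fit(C,d,.442,-.154);fit(C,d,.442,-.154,ax=np.radians(-3.6),c0=(.4424,-.1535))
fit(C,d,.42,-.313);fit(C,d,.42,-.313,ax=np.radians(-10.1),c0=(.420,-.3135))
E
```

```text
centre [ 0.442  -0.1532] size [ 70. 130.] axis deg -4.2 
 v mm,z: [(-25, 43.1), (-21, 45.2), (-17, 47.5), (-13, 49.9), (-9, 52.2), (-5, 54.6), (-1, 56.8), (3, 59.1), (7, 58.9), (11, 57.5), (15, 55.2), (19, 51.6), (23, 45.7), (27, 38.8)]
centre [ 0.4424 -0.1535] size [ 70. 130.] axis deg -3.6 
 v mm,z: [(-25, 42.9), (-21, 45.0), (-17, 47.4), (-13, 49.8), (-9, 52.2), (-5, 54.5), (-1, 56.6), (3, 58.8), (7, 59.0), (11, 57.7), (15, 55.3), (19, 51.8), (23, 46.3), (27, 39.4)]
centre [ 0.4219 -0.3091] size [ 54. 131.] axis deg -6.0 
 v mm,z: [(-25, 51.0), (-21, 54.1), (-17, 56.5), (-13, 58.2), (-9, 58.7), (-5, 57.6), (-1, 55.4), (3, 53.0), (7, 50.9), (11, 48.6), (15, 46.3), (19, 43.3), (23, 38.6), (27, 36.0)]
centre [ 0.42   -0.3135] size [ 54. 131.] axis deg -10.1 
 v mm,z: [(-21, 49.7), (-17, 52.8), (-13, 55.6), (-9, 57.7), (-5, 58.9), (-1, 58.0), (3, 55.8), (7, 53.6), (11, 51.2), (15, 49.0), (19, 46.7), (23, 44.3), (27, 38.0)]
```

Barrel 1's flat faces 30° from up, toward −y. Barrel 2's faces 30° from up, toward +y. So I'll roll each about 105° outward, toward its own side. Next I grasp barrel 1.

```bash
python3 -c "
from h import *
print(to(.442,-.1535,.016,-.066))"; python3 -m crank '[[[0,0.08,2,0],[0,0.08,4,0],[0,0.08,6,0],[0,0.08,7.3,0],[0,0.08,7.3,0],[0,0.08,7.3,0]]]'; python3 -m crank '[[[0,0,0,0],[0,0,0,0],[0,0,0,0],[0,0,0,0],[0,0,0,0],[0,0,0,0]]]' 1 35;python3 -m crank '[[[0,0,-1,0],[0,0,-3,0],[0,0,-5,0],[0,0,-7,0],[0,0,-7,0]]]'; python3 -c "
from h import *
print(to(.487,.1255,.20,.178))"
```

```text
[0.01, 0.09, 7.33, -0.01]
t: 3.68
eef_pos: [0.4426, -0.1536, 0.0177]
ee_rot: [3.141, -0.001, -0.067]
force: [-0.4, -0.1, 1.2]
width: 0.0878
gripper_force: 0.0
t: 4.42
eef_pos: [0.4416, -0.154, 0.0168]
ee_rot: [3.142, -0.0, -0.068]
force: [-2.6, 1.8, 5.3]
width: 0.0511
gripper_force: 35.0
t: 5.05
eef_pos: [0.4434, -0.1541, 0.1947]
ee_rot: [-3.141, -0.007, -0.068]
force: [-0.2, 0.1, -4.7]
width: 0.051
gripper_force: 35.0
[0.98, -11.28, -0.2, -2.82]
```

```bash
python3 -m crank '[[[0.1,-1.5,-0.2,-0.4],[0.3,-3.5,-0.2,-0.9],[0.5,-5.5,-0.2,-1.4],[0.7,-7.5,-0.2,-1.9],[0.8,-9.5,-0.2,-2.4],[1,-11.3,-0.2,-2.8],[1,-11.3,-0.2,-2.8],[1,-11.3,-0.2,-2.8]]]'; python3 -c "
from h import *
print(to(.487,.1255,.0525,.178))
C,d,p=look('wrist','w2')"
```

```text
t: 6.05
eef_pos: [0.4844, 0.1256, 0.1946]
ee_rot: [3.14, 0.004, 0.176]
force: [0.1, 0.4, -4.0]
width: 0.0517
gripper_force: 3.5
[0.12, 0.02, 5.68, -0.02]
```

View pics/w2.png

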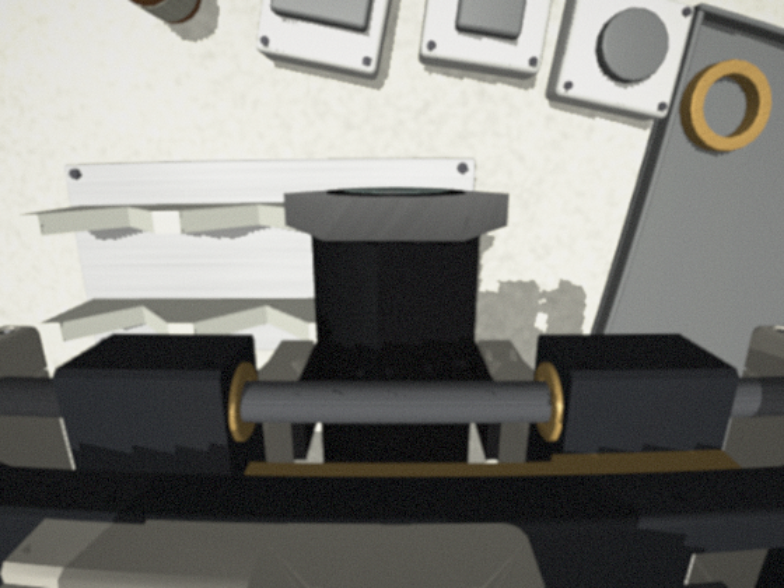

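The wrist view shows the barrel still held and level, with its flange at px (395,215) over groove 0. The grip reads 3.5 N, so it has slackened. I'll squeeze again before going down.

```bash
python3 -m crank '[[[0.1,0,0,0],[0.1,0,0,0]]]' 1 36; python3 -c "
from h import *
print(to(.487,.1255,.0525,.178))"
```

```text
t: 6.35
eef_pos: [0.4882, 0.1259, 0.1965]
ee_rot: [-3.142, -0.0, 0.175]
force: [0.1, 0.6, -4.5]
width: 0.0512
gripper_force: 36.0
[-0.05, 0.01, 5.76, -0.03]
```

```bash
python3 -m crank '[[[0,0,2,0],[0,0,4,0],[0,0,5.2,0],[0,0,5.5,0],[0,0,5.6,0],[0,0,5.7,0],[0,0,5.7,0]]]'; python3 -m crank '[[[0,0,0,0],[0,0,0,0],[0,0,0,0],[0,0,0,0]]]' 0; python3 -m crank '[[[0,0,-1,0],[0,0,-3,0],[0,0,-5,0],[0,0,-6,0],[0,0,-6,0]]]' 1 20 ; python3 -c "
from bar import *
fit(*look('top')[:2],.487,.1255,floor=.04,ax=.178,zmax=.115,c0=(.487,.1255))
fit(*look('scene')[:2],.487,.1255,floor=.04,ax=.178,zmax=.115,c0=(.487,.1255))
print(to(.487,.1255,.11,.178))"
```

```text
t: 7.22
eef_pos: [0.4886, 0.1269, 0.0549]
ee_rot: [-3.141, -0.002, 0.176]
force: [0.2, 0.6, -5.2]
width: 0.0512
gripper_force: 36.0
t: 7.72
eef_pos: [0.4883, 0.1266, 0.0543]
ee_rot: [-3.141, -0.0, 0.176]
force: [0.6, -0.1, 0.6]
width: 0.0847
gripper_force: 0.0
t: 8.35
eef_pos: [0.4892, 0.1272, 0.2064]
ee_rot: [-3.14, -0.004, 0.176]
force: [-0.2, 0.4, -1.0]
width: 0.0432
gripper_force: 0.0
centre [0.487  0.1255] size [104. 139.] axis deg 10.2 
 v mm,z: [(7, 94.8)]
centre [0.487  0.1255] size [135. 124.] axis deg 10.2 
 v mm,z: [(-33, 69.7), (-29, 65.1), (-21, 81.0), (-17, 85.5), (-13, 86.3), (-9, 89.5), (-5, 91.5), (-1, 93.6), (3, 95.4), (7, 97.3), (11, 97.4), (15, 95.2), (19, 91.8), (23, 87.2)]
[-0.04, 0.03, 3.75, -0.02]
```

```bash
python3 -m crank '[[[0,-0.5,2,0],[0,-0.5,4,0],[0,-0.5,4.2,0],[0,-0.5,4.3,0],[0,-0.5,4.3,0]]]' ; python3 -m crank '[[[0,0,0.04,0],[0,0,0.08,0],[0,0,0.08,0],[0,0,0.08,0]]]';python3 -m crank '[[[0,0,0.03,0],[0,0,0.03,0],[0,0,0.03,0]]]'
```

```text
t: 9.07
eef_pos: [0.4867, 0.1393, 0.0978]
ee_rot: [-3.141, -0.002, 0.176]
force: [-0.4, -0.1, 1.0]
width: 0.0004
gripper_force: 0.0
t: 9.57
eef_pos: [0.4861, 0.1389, 0.0948]
ee_rot: [-3.141, -0.0, 0.176]
force: [-0.2, -0.3, 0.8]
width: 0.0006
gripper_force: 0.7
t: 9.95
eef_pos: [0.4862, 0.139, 0.0945]
ee_rot: [-3.142, -0.001, 0.177]
force: [-1.7, -0.1, 6.9]
width: 0.0004
gripper_force: 3.5
```

```bash
python3 -m crank '[[[0,0.15,0,0],[0,0.3,-0.01,0],[0,0.3,-0.01,0]]]' ; python3 -m crank '[[[0,0.15,0,0],[0,0.3,0,0],[0,0.3,0,0]]]';python3 -m crank '[[[0,0.15,0,0],[0,0.3,0,0],[0,0.3,0,0]]]'; python3 -c "
from bar import *
fit(*look('scene')[:2],.487,.1255,floor=.04,ax=.178,zmax=.115,c0=(.487,.1255))"
```

```text
t: 10.32
eef_pos: [0.4892, 0.1329, 0.0958]
ee_rot: [-3.14, -0.005, 0.177]
force: [-0.8, 3.1, 9.1]
width: 0.0002
gripper_force: 5.1
t: 10.7
eef_pos: [0.4909, 0.1255, 0.096]
ee_rot: [-3.14, -0.005, 0.177]
force: [0.9, 2.7, 10.1]
width: 0.0005
gripper_force: 5.4
t: 11.08
eef_pos: [0.4919, 0.118, 0.0957]
ee_rot: [-3.14, -0.005, 0.177]
force: [-0.3, 2.1, 8.9]
width: 0.0005
gripper_force: 4.9
centre [0.487  0.1255] size [131. 121.] axis deg 10.2 
 v mm,z: [(-33, 69.6), (-29, 67.1), (-21, 67.7), (-17, 76.9), (-13, 90.8), (-9, 96.4), (-5, 98.1), (-1, 98.1), (3, 99.8), (7, 97.4), (11, 97.2), (15, 94.4), (19, 92.7), (23, 87.8)]
```

```bash
python3 -m crank '[[[0,0.15,0,0],[0,0.3,0,0],[0,0.3,0,0]]]';python3 -m crank '[[[0,0,-0.5,0],[0,0,-1,0],[0,-1,-1,0],[0,-1.6,-1,0],[0,-1.6,-0.5,0],[0,-1.6,-0.1,0],[0,-1.6,-0.02,0],[0,-1.6,-0.02,0]]]'
```

```text
t: 11.5
eef_pos: [0.4921, 0.1096, 0.0947]
ee_rot: [-3.141, -0.002, 0.177]
force: [0.3, 0.9, 6.5]
width: 0.0003
gripper_force: 2.9
t: 12.5
eef_pos: [0.4839, 0.1482, 0.0941]
ee_rot: [3.141, 0.001, 0.176]
force: [0.1, 0.8, 0.6]
width: 0.0002
gripper_force: 0.1
```

```bash
python3 -m crank '[[[0,0.2,0,0],[0,0.4,0,0],[0,0.4,0.0,0]]]';python3 -m crank '[[[0,0.15,0,0],[0,0.3,0,0],[0,0.3,0,0]]]'; python3 -m crank '[[[0,0.15,0,0],[0,0.3,0,0],[0,0.3,0,0]]]'; python3 -c "
from bar import *
fit(*look('scene')[:2],.487,.1255,floor=.04,ax=.178,zmax=.115,c0=(.487,.1255))"
```

```text
t: 12.88
eef_pos: [0.487, 0.1386, 0.0953]
ee_rot: [-3.141, -0.002, 0.176]
force: [2.3, -1.0, 5.3]
width: 0.0002
gripper_force: 2.5
t: 13.25
eef_pos: [0.4865, 0.1308, 0.094]
ee_rot: [3.141, 0.002, 0.176]
force: [0.1, 0.2, 0.1]
width: 0.0006
gripper_force: 0.0
t: 13.62
eef_pos: [0.4885, 0.1238, 0.0945]
ee_rot: [3.142, 0.0, 0.176]
force: [0.3, 0.6, 0.2]
width: 0.0003
gripper_force: 0.0
centre [0.487  0.1255] size [129. 121.] axis deg 10.2 
 v mm,z: [(-33, 70.1), (-29, 73.5), (-25, 80.1), (-21, 85.7), (-17, 90.6), (-13, 92.0), (-9, 92.8), (-5, 95.7), (-1, 94.0), (3, 95.5), (7, 92.7), (11, 91.4), (15, 87.5), (19, 82.6), (23, 72.8), (31, 64.3)]
```

Contact went from 5 N to 0 at the same height, so barrel 1 appears to have dropped home on the −y wall. I'll lift away, check it, and go to barrel 2.

```bash
python3 -m crank '[[[0,0,-2,0],[0,0,-4,0],[0,1.5,-4.2,0.5],[0,3.5,-4.2,1],[-0.5,5.5,-4.2,2],[-1,7.5,-4.2,3],[-1.5,9.5,-4.2,4],[-2,11.5,-4.2,4.4]]]' 0
cat > chk.py <<'E'
from bar import *
from scipy.optimize import least_squares
def circ(x0,y0,ax=.178,cams=('top','scene')):
    u=np.array([np.cos(ax),np.sin(ax)]);v=np.array([-u[1],u[0]])
    for n in cams:
        C,d,_=look(n);P=C[d>0];T=P[:,:2]-[x0,y0];s=T@u;q=T@v
        m=(abs(s)<.025)&(abs(q)<.03)&(P[:,2]>.075)&(P[:,2]<.11);q=q[m];z=P[m,2]
        r=least_squares(lambda p:np.hypot(q-p[0],z-p[1])-.026,[0,.07],loss='soft_l1',f_scale=.002)
        print(n,m.sum(),'v,z axis mm',np.round(r.x*1000,1),'rms',round(1000*np.sqrt(np.mean(r.fun**2)),1))
E
python3 -c "
from chk import *
circ(.487,.1255)
fit(*look('top')[:2],.42,-.313)
print(to(.420,-.3135,.2,-.176))"
```

```text
t: 14.68
eef_pos: [0.4895, -0.1693, 0.1998]
ee_rot: [-3.141, -0.001, -0.209]
force: [0.6, 0.9, 0.6]
width: 0.0749
gripper_force: 0.0
top 0 v,z axis mm [ 0. 70.] rms nan
scene 248 v,z axis mm [-2.1 68.2] rms 1.6
centre [ 0.4205 -0.3142] size [ 66. 129.] axis deg -11.4 
 v mm,z: [(-25, 45.8), (-21, 50.8), (-17, 56.0), (-13, 58.9), (-9, 60.2), (-5, 61.7), (-1, 59.8), (3, 57.2), (7, 54.8), (11, 53.5), (15, 51.3), (19, 48.8), (23, 46.7)]
[-1.5, 6.2, -0.03, -0.41]
  return _methods._mean(a, axis=axis, dtype=dtype,
  ret = ret.dtype.type(ret / rcount)
```

```bash
python3 -m crank '[[[-0.5,2,0,-0.2],[-1,4,0,-0.3],[-1.5,6.2,0,-0.3],[-1.5,6.2,2,-0.3],[-1.5,6.2,4,-0.3],[-1.5,6.2,5,-0.3],[-1.5,6.2,5,-0.3]]]'; python3 -c "
from h import *
print(to(.420,-.3135,.0165,-.185))"
```

```text
t: 15.7
eef_pos: [0.4202, -0.3105, 0.0729]
ee_rot: [-3.141, 0.004, -0.18]
force: [0.0, -0.9, 1.3]
width: 0.0877
gripper_force: 0.0
[0.02, 0.12, 2.26, 0.05]
```

```bash
python3 -m crank '[[[0,0.1,1.2,0],[0,0.1,2.2,0],[0,0.1,2.25,0],[0,0.1,2.25,0]]]'; python3 -m crank '[[[0,0,0,0],[0,0,0,0],[0,0,0,0],[0,0,0,0],[0,0,0,0],[0,0,0,0]]]' 1 36;python3 -m crank '[[[0,0,-1,0],[0,0,-3,0],[0,0,-5,0],[0,0,-7,0],[0,0,-7,0]]]'; python3 -c "
from h import *
print(to(.46,.12,.2,.1),to(.453,.3125,.20,.178))"
```

```text
t: 16.2
eef_pos: [0.4219, -0.3142, 0.0198]
ee_rot: [3.141, -0.002, -0.18]
force: [0.4, 0.0, 0.1]
width: 0.0876
gripper_force: 0.0
t: 16.95
eef_pos: [0.4207, -0.3141, 0.0185]
ee_rot: [3.142, -0.0, -0.181]
force: [-0.9, 1.1, 3.0]
width: 0.0512
gripper_force: 36.0
t: 17.58
eef_pos: [0.4226, -0.315, 0.1971]
ee_rot: [3.14, -0.007, -0.181]
force: [0.1, -0.1, -3.3]
width: 0.0512
gripper_force: 36.0
[-1.66, -17.38, -0.15, -3.22] [-3.33, -24.91, -0.17, -4.12]
```

```bash
python3 -m crank '[[[0,-1.5,-0.1,-0.3],[-0.3,-3.5,-0.2,-0.7],[-0.5,-5.7,-0.2,-1.1],[-0.8,-8,-0.2,-1.5],[-1,-10.3,-0.2,-1.9],[-1.3,-12.6,-0.2,-2.3],[-1.7,-15,-0.2,-2.8],[-2,-17.4,-0.2,-3.2],[-2.5,-19.8,-0.2,-3.6],[-3,-22.2,-0.2,-4],[-3.3,-24.2,-0.2,-4.1],[-3.3,-24.9,-0.2,-4.1]]]'; python3 -m crank '[[[0,0,0,0],[0,0,0,0]]]' ; python3 -c "
from h import *
print(to(.453,.3125,.0545,.178))"
```

```text
t: 19.08
eef_pos: [0.4509, 0.3152, 0.1961]
ee_rot: [3.14, 0.002, 0.178]
force: [0.2, -0.2, -2.8]
width: 0.0511
gripper_force: 36.0
t: 19.32
eef_pos: [0.4514, 0.3117, 0.1973]
ee_rot: [3.14, 0.002, 0.176]
force: [0.1, -0.9, -2.9]
width: 0.0516
gripper_force: 36.0
[0.08, -0.03, 5.71, -0.03]
```

```bash
python3 -m crank '[[[0.1,0,2,0],[0.1,0,4,0],[0.1,0,5.2,0],[0.1,0,5.5,0],[0.1,0,5.7,0],[0.1,0,5.72,0],[0.1,0,5.72,0]]]'; python3 -m crank '[[[0,0,0,0],[0,0,0,0],[0,0,0,0],[0,0,0,0]]]' 0; python3 -m crank '[[[0,0,-1,0],[0,0,-3,0],[0,0,-5,0],[0,0,-6,0],[0,0,-6,0]]]' 1 20 ; python3 -c "
from chk import *
C,d,p=look('wrist','w3');np.save('w3c.npy',np.where((d>0)[...,None],C,9))
fit(C,d,.487,.1255,floor=.04,ax=.178,zmax=.115,c0=(.487,.1255))
fit(C,d,.453,.3125,floor=.04,ax=.178,zmax=.115,c0=(.453,.3125))
circ(.487,.1255)
C,d,p=look('scene')
fit(C,d,.487,.1255,floor=.04,ax=.178,zmax=.115,c0=(.487,.1255))
fit(C,d,.453,.3125,floor=.04,ax=.178,zmax=.115,c0=(.453,.3125))
print(to(.453,.3125,.0945,.178))" 2>/dev/null
```

```text
t: 20.2
eef_pos: [0.4548, 0.314, 0.0564]
ee_rot: [-3.14, -0.001, 0.176]
force: [-0.1, -0.6, -3.0]
width: 0.0512
gripper_force: 36.0
t: 20.7
eef_pos: [0.4544, 0.3136, 0.0554]
ee_rot: [-3.141, -0.0, 0.176]
force: [-0.5, 0.2, 0.3]
width: 0.0846
gripper_force: 0.0
t: 21.32
eef_pos: [0.4552, 0.3144, 0.2078]
ee_rot: [-3.139, -0.004, 0.177]
force: [0.7, 0.1, 0.3]
width: 0.0428
gripper_force: 0.0
centre [0.487  0.1255] size [128. 121.] axis deg 10.2 
 v mm,z: [(-33, 68.4), (-21, 83.5), (-17, 86.2), (-13, 88.3), (-9, 89.6), (-5, 90.4), (-1, 90.5), (3, 90.0), (7, 88.8), (11, 86.9), (15, 83.8), (19, 79.5), (23, 70.5), (31, 62.4)]
centre [0.453  0.3125] size [130. 119.] axis deg 10.2 
 v mm,z: [(-33, 66.8), (-29, 63.3), (-25, 75.7), (-21, 82.0), (-17, 87.2), (-13, 90.6), (-9, 92.8), (-5, 94.0), (-1, 93.9), (3, 91.4), (7, 89.2), (11, 86.8), (15, 84.5), (19, 82.1), (23, 79.7), (27, 77.6), (31, 63.0)]
top 225 v,z axis mm [-4.2 66.6] rms 2.6
scene 247 v,z axis mm [-2.4 68.3] rms 1.5
centre [0.487  0.1255] size [139. 120.] axis deg 10.2 
 v mm,z: [(-33, 69.8), (-29, 73.1), (-25, 80.2), (-21, 85.5), (-17, 90.0), (-13, 91.7), (-9, 93.2), (-5, 95.2), (-1, 94.0), (3, 93.7), (7, 92.2), (11, 90.0), (15, 87.2), (19, 83.0), (31, 65.0)]
centre [0.453  0.3125] size [135. 124.] axis deg 10.2 
 v mm,z: [(-33, 69.0), (-25, 76.2), (-21, 86.1), (-17, 91.1), (-13, 94.1), (-9, 96.5), (-5, 98.0), (-1, 97.5), (3, 95.0), (7, 92.6), (11, 90.0), (15, 87.6), (19, 85.5), (23, 82.6)]
[-0.03, 0.01, 4.39, -0.02]
```

View pics/w3.png

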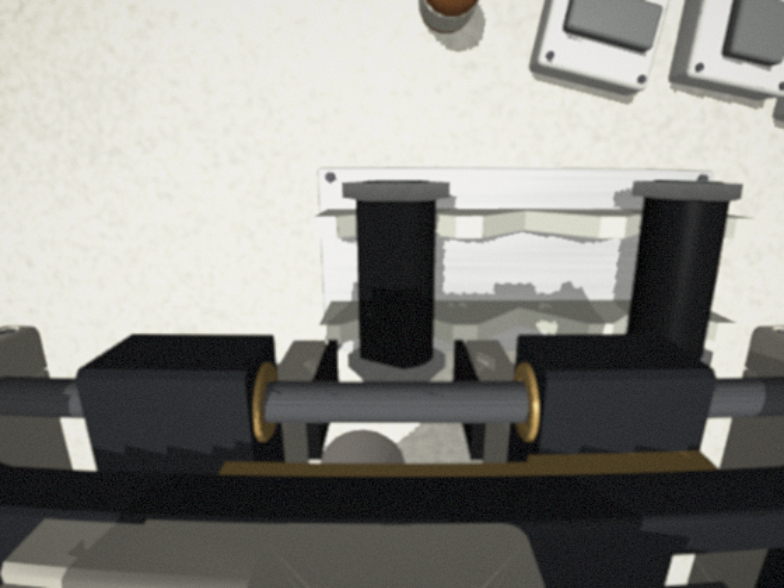

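The wrist view shows barrel 2 in groove 2 at px (395,275) and barrel 1 in groove 0 at (680,275). Barrel 1's top is 3.5–4 mm lower than barrel 2's, so it is bedded. Next I stroke barrel 2 toward +y.

```bash
python3 -m crank '[[[0,0.5,2,0],[0,0.5,4,0],[0,0.5,4.2,0],[0,0.5,4.38,0],[0,0.5,4.38,0],[0,0.5,4.4,0]]]' ; python3 -m crank '[[[0,0,0.02,0],[0,0,0.04,0],[0,0,0.04,0]]]'
```

```text
t: 22.28
eef_pos: [0.4571, 0.3019, 0.0967]
ee_rot: [-3.14, -0.002, 0.177]
force: [0.2, 0.2, -0.1]
width: 0.0007
gripper_force: 0.0
t: 22.65
eef_pos: [0.4568, 0.3014, 0.0949]
ee_rot: [-3.141, -0.001, 0.177]
force: [-1.1, -0.7, 4.3]
width: 0.0005
gripper_force: 2.3
```

```bash
python3 -m crank '[[[0,-0.15,0.01,0],[0,-0.3,0.01,0],[0,-0.3,0.01,0]]]' ; python3 -m crank '[[[0,-0.15,0,0],[0,-0.3,0,0],[0,-0.3,0,0]]]';python3 -m crank '[[[0,-0.15,0,0],[0,-0.3,0,0],[0,-0.3,0,0]]]';python3 -m crank '[[[0,-0.15,0,0],[0,-0.3,0,0],[0,-0.3,0,0]]]'
```

```text
t: 23.02
eef_pos: [0.456, 0.3082, 0.0955]
ee_rot: [3.14, -0.001, 0.177]
force: [-0.1, -5.6, 13.3]
width: 0.0005
gripper_force: 7.2
t: 23.4
eef_pos: [0.4552, 0.3164, 0.0959]
ee_rot: [-3.141, -0.003, 0.177]
force: [0.6, -4.5, 14.6]
width: 0.0004
gripper_force: 7.5
t: 23.78
eef_pos: [0.4537, 0.3238, 0.0957]
ee_rot: [-3.141, -0.002, 0.177]
force: [-0.4, -3.3, 12.7]
width: 0.0005
gripper_force: 6.4
t: 24.15
eef_pos: [0.452, 0.3316, 0.095]
ee_rot: [-3.141, -0.002, 0.177]
force: [-0.7, -0.1, 7.9]
width: 0.0005
gripper_force: 3.7
```

```bash
python3 -m crank '[[[0,0,-0.5,0],[0,0,-1,0],[0,1,-1,0],[0,1.3,-1,0],[0,1.3,-0.5,0],[0,1.3,-0.1,0],[0,1.3,-0.02,0],[0,1.3,-0.02,0]]]'; python3 -m crank '[[[0,-0.15,0,0],[0,-0.3,0,0],[0,-0.3,0.0,0]]]';python3 -m crank '[[[0,-0.15,0,0],[0,-0.3,0,0],[0,-0.3,0,0]]]'
```

```text
t: 25.15
eef_pos: [0.4571, 0.2985, 0.095]
ee_rot: [3.14, 0.0, 0.177]
force: [-2.9, -3.6, 14.3]
width: 0.0008
gripper_force: 7.3
t: 25.52
eef_pos: [0.4564, 0.3074, 0.0949]
ee_rot: [-3.141, -0.002, 0.178]
force: [-0.7, 0.0, 8.9]
width: 0.0008
gripper_force: 4.4
t: 25.9
eef_pos: [0.4538, 0.3135, 0.0937]
ee_rot: [3.141, 0.001, 0.177]
force: [-0.5, -0.0, -0.5]
width: 0.0004
gripper_force: 0.0
```

```bash
python3 -m crank '[[[0,0,-2,0],[0,0,-4,0],[0,0,-4.5,0],[0,0,-4.5,0]]]'; python3 -c "
from chk import *
C,d,p=look('wrist');np.save('w3c.npy',np.where((d>0)[...,None],C,9))
fit(C,d,.487,.1255,floor=.04,ax=.178,zmax=.115,c0=(.487,.1255))
fit(C,d,.453,.3125,floor=.04,ax=.178,zmax=.115,c0=(.453,.3125))
circ(.487,.1255,cams=['scene']);circ(.453,.3125,cams=['scene'])
C,d,p=look('scene')
for x,y in((.652,.201),(.661,0),(.668,.096)):
  m=(d>0)&(np.hypot(C[...,0]-x,C[...,1]-y)<.03)&(C[...,2]>.04)&(C[...,2]<.05);print(np.round(C[m].mean(0),3))
C,d,p=look('wrist','w4')
for x,y in((.652,.201),(.661,0),(.668,.096)):
  m=(d>0)&(np.hypot(C[...,0]-x,C[...,1]-y)<.035)&(C[...,2]>.037)&(C[...,2]<.05);print(m.sum(),np.round(C[m].mean(0),3))
print(to(.652,.201,.10,.178))" 2>/dev/null
```

```text
t: 26.4
eef_pos: [0.4542, 0.3136, 0.2071]
ee_rot: [-3.141, -0.0, 0.176]
force: [0.2, -0.9, -0.3]
width: 0.0003
gripper_force: 0.0
centre [0.487  0.1255] size [130. 121.] axis deg 10.2 
 v mm,z: [(-33, 68.3), (-21, 83.0), (-17, 86.1), (-13, 88.3), (-9, 89.7), (-5, 90.4), (-1, 90.5), (3, 90.0), (7, 88.9), (11, 87.0), (15, 84.0), (19, 79.2), (23, 70.4), (31, 62.5)]
centre [0.453  0.3125] size [129. 119.] axis deg 10.2 
 v mm,z: [(-33, 66.8), (-29, 63.9), (-21, 70.5), (-17, 77.4), (-13, 82.7), (-9, 86.1), (-5, 88.5), (-1, 89.8), (3, 90.7), (7, 90.8), (11, 90.3), (15, 89.3), (19, 87.4), (23, 84.4), (27, 80.0), (31, 74.1)]
scene 247 v,z axis mm [-2.3 68.1] rms 1.6
scene 260 v,z axis mm [ 5.5 68.3] rms 1.5
[0.651 0.201 0.045]
[0.66  0.001 0.045]
[0.668 0.097 0.045]
1680 [0.645 0.2   0.042]
0 [nan nan nan]
1490 [0.662 0.1   0.042]
[7.03, 5.79, 4.21, -0.02]
```

Both barrels are bedded: barrel 1 on the −y wall and barrel 2 on the +y wall, mirror-symmetric. Next are the keys, starting with the bar.

```bash
python3 -m crank '[[[2,1.5,0,0],[4,3,0,0],[6,4.8,1,0],[7,5.8,2.5,0],[7,5.8,4.5,0],[7,5.8,6,0],[7,5.8,6,0]]]'; python3 -c "
from h import *
print(to(.650,.201,.0365))"
```

```text
t: 27.52
eef_pos: [0.6495, 0.1997, 0.0525]
ee_rot: [3.139, 0.008, 0.176]
force: [1.0, -0.2, 0.7]
width: 0.0
gripper_force: 0.0
[0.03, -0.05, 0.64, 0.0]
```

```bash
python3 -m crank '[[[0,0,0.2,0],[0,0,0.4,0],[0,0,0.5,0],[0,0,0.6,0],[0,0,0.6,0]]]'; python3 -c "
from h import *
print(to(.650,.201,.0365))"
```

```text
t: 28.15
eef_pos: [0.6523, 0.2017, 0.0425]
ee_rot: [-3.141, -0.001, 0.177]
force: [0.5, 0.6, 1.4]
width: 0.0006
gripper_force: 0.9
[-0.1, 0.01, 0.24, 0.0]
```

```bash
python3 -m crank '[[[0,0,0.1,0],[0,0,0.2,0],[0,0,0.2,0],[0,0,0.2,0]]]'; python3 -m crank '[[[0,0,0.05,0],[0,0,0.1,0],[0,0,0.1,0],[0,0,0.1,0]]]'
```

```text
t: 28.65
eef_pos: [0.6524, 0.2017, 0.0374]
ee_rot: [-3.141, -0.001, 0.177]
force: [-0.6, 0.4, 4.7]
width: 0.0006
gripper_force: 2.3
t: 29.15
eef_pos: [0.6525, 0.2017, 0.0371]
ee_rot: [-3.141, -0.002, 0.177]
force: [-6.4, 0.9, 18.8]
width: 0.0005
gripper_force: 9.7
```

```bash
python3 -m crank '[[[0,0,-0.7,0],[0,0,-1.4,0],[-0.1,2,-1.4,0],[-0.2,4,-1.4,0],[-0.2,4.25,-1.4,0],[-0.2,4.25,-1.4,0],[-0.2,4.25,-0.6,0],[-0.2,4.25,-0.4,0],[-0.2,4.25,-0.4,0]]]'; python3 -c "
from h import *
print(to(.666,.096,.037))"
```

```text
t: 30.28
eef_pos: [0.6656, 0.0967, 0.0444]
ee_rot: [3.141, 0.001, 0.177]
force: [0.6, 0.6, 1.3]
width: 0.0003
gripper_force: 0.0
[0.01, 0.03, 0.3, 0.0]
```

The order is bar, then round, then square. I'm 1.4 mm above the square key and haven't pressed it, so I lift and go on to the round key first.

```bash
python3 -m crank '[[[0,0,-0.5,0],[0,0,-1,0],[-0.4,2,-1,0],[-0.9,3.6,-1,0],[-0.9,3.77,-1,0],[-0.9,3.77,-0.5,0],[-0.9,3.77,-0.2,0],[-0.9,3.77,-0.1,0],[-0.9,3.77,-0.1,0]]]'; python3 -c "
from h import *
print(to(.660,.0,.037))
C,d,p=look('scene');save('s5',p[150:330,180:500],2.4)"
```

```text
t: 31.4
eef_pos: [0.66, -0.0002, 0.0466]
ee_rot: [3.141, 0.001, 0.177]
force: [-0.7, -0.0, -0.6]
width: 0.0004
gripper_force: 0.0
[0.0, -0.01, 0.38, 0.0]
```

View pics/s5.png

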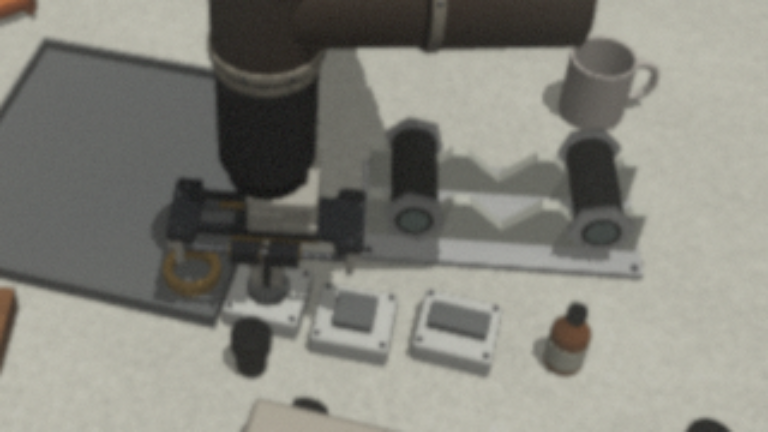

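The fingers are over the round key at px (268,285). The square key (355,312) and bar key (458,320) are up, and the eyepiece and ring are clear.

```bash
python3 -m crank '[[[0,0,0.1,0],[0,0,0.2,0],[0,0,0.3,0],[0,0,0.4,0],[0,0,0.4,0],[0,0,0.4,0]]]'; python3 -m crank '[[[0,0,0.05,0],[0,0,0.07,0],[0,0,0.07,0],[0,0,0.07,0]]]'
```

```text
t: 32.2
eef_pos: [0.6604, -0.0006, 0.0374]
ee_rot: [-3.142, -0.001, 0.176]
force: [-1.6, 2.1, 5.2]
width: 0.0007
gripper_force: 2.3
t: 32.7
eef_pos: [0.6604, -0.0007, 0.0371]
ee_rot: [3.141, -0.001, 0.177]
force: [-7.1, 3.1, 16.4]
width: 0.0004
gripper_force: 7.9
```

```bash
python3 -m crank '[[[0,0,-0.7,0],[0,0,-1.4,0],[0.4,-2,-1.4,0],[0.9,-3.6,-1.4,0],[0.9,-3.77,-1.4,0],[0.9,-3.77,-1.0,0],[0.9,-3.77,-0.6,0],[0.9,-3.77,-0.47,0],[0.9,-3.77,-0.47,0]]]';python3 -m crank '[[[0,0,0.1,0],[0,0,0.2,0],[0,0,0.3,0],[0,0,0.4,0],[0,0,0.4,0],[0,0,0.4,0]]]'; python3 -m crank '[[[0,0,0.05,0],[0,0,0.07,0],[0,0,0.07,0],[0,0,0.07,0]]]'
```

```text
t: 33.83
eef_pos: [0.6656, 0.0951, 0.0465]
ee_rot: [3.141, 0.001, 0.175]
force: [-0.0, 0.1, -0.4]
width: 0.0007
gripper_force: 0.0
t: 34.58
eef_pos: [0.666, 0.0959, 0.0375]
ee_rot: [3.141, -0.001, 0.176]
force: [-0.4, -1.5, 4.3]
width: 0.0007
gripper_force: 2.3
t: 35.08
eef_pos: [0.6661, 0.0959, 0.0372]
ee_rot: [3.141, -0.001, 0.177]
force: [-4.0, -1.3, 14.8]
width: 0.0009
gripper_force: 7.6
```

```bash
python3 -m crank '[[[0,0,-2,0],[0,0,-4,0],[0,0,-6,0],[-2,0,-6.5,0],[-4,0,-6.5,0],[-4,0,-6.5,0]]]'; python3 -c "
from chk import *
circ(.487,.1255);circ(.453,.3125)
print(to(.4877,.1214,.20,.178))" 2>/dev/null
```

```text
t: 35.83
eef_pos: [0.5641, 0.0779, 0.1982]
ee_rot: [-3.14, 0.0, 0.177]
force: [1.0, 0.5, -0.1]
width: 0.0006
gripper_force: 0.0
top 226 v,z axis mm [-4.6 67.1] rms 2.8
scene 247 v,z axis mm [-2.4 68.2] rms 1.5
top 107 v,z axis mm [ 6.3 66.8] rms 2.6
scene 259 v,z axis mm [ 5.3 68.4] rms 1.7
[-2.86, -2.24, -0.1, -0.02]
```

All three keys were pressed in order, and the barrels are still bedded. Now I return them, barrel 1 first.

```bash
python3 -m crank '[[[-1.5,-1.2,0,0],[-2.86,-2.24,0,0],[-2.86,-2.24,0,0],[-2.86,-2.24,2,0],[-2.86,-2.24,4,0],[-2.86,-2.24,5.5,0],[-2.86,-2.24,5.95,0],[-2.86,-2.24,5.95,0]]]' 0; python3 -m crank '[[[0,0,0,0],[0,0,0,0],[0,0,0,0],[0,0,0,0],[0,0,0,0],[0,0,0,0]]]' 1 36;python3 -m crank '[[[0,0,-1,0],[0,0,-3,0],[0,0,-5,0],[0,0,-6,0],[0,0,-6,0]]]'; python3 -c "
from h import *
print(to(.45,-.14,.19,-.03))"
```

```text
t: 37.02
eef_pos: [0.4874, 0.1207, 0.0485]
ee_rot: [3.14, 0.002, 0.176]
force: [-0.2, -1.1, 1.3]
width: 0.0752
gripper_force: 0.0
t: 37.78
eef_pos: [0.4883, 0.1228, 0.0502]
ee_rot: [-3.139, -0.004, 0.177]
force: [-2.1, 6.3, 4.3]
width: 0.0512
gripper_force: 36.0
t: 38.4
eef_pos: [0.4875, 0.1215, 0.2006]
ee_rot: [-3.14, -0.003, 0.176]
force: [-0.4, -0.1, -4.9]
width: 0.0509
gripper_force: 36.0
[-3.31, 10.03, 0.4, 2.36]
```

```bash
python3 -m crank '[[[-0.5,1.2,0,0.4],[-1.2,3.2,0.2,0.9],[-1.8,5.2,0.3,1.4],[-2.5,7.2,0.4,1.9],[-3,9,0.4,2.2],[-3.3,10,0.4,2.4],[-3.3,10,2,2.4],[-3.3,10,4,2.4],[-3.3,10,5.5,2.4],[-3.3,10,6.1,2.4],[-3.3,10,6.1,2.4]]]'; python3 -c "
from h import *
print(to(.45,-.14,.0225,-.03))"
```

```text
t: 39.78
eef_pos: [0.4472, -0.1398, 0.0441]
ee_rot: [3.141, 0.006, -0.034]
force: [0.2, 0.2, -4.5]
width: 0.051
gripper_force: 36.0
[0.12, 0.01, 0.86, -0.04]
```

```bash
python3 -m crank '[[[0,0,0.4,0],[0,0,0.6,0],[0,0,0.75,0],[0,0,0.75,0]]]'; python3 -m crank '[[[0,0,0.05,0],[0,0,0.08,0],[0,0,0.08,0]]]'
```

```text
t: 40.28
eef_pos: [0.4497, -0.1396, 0.0278]
ee_rot: [-3.142, -0.0, -0.033]
force: [0.3, 0.2, -4.1]
width: 0.0513
gripper_force: 36.0
t: 40.65
eef_pos: [0.4498, -0.1396, 0.0259]
ee_rot: [-3.142, -0.0, -0.033]
force: [0.4, -0.1, -5.3]
width: 0.0512
gripper_force: 36.0
```

```bash
python3 -m crank '[[[0,0,0.06,0],[0,0,0.12,0],[0,0,0.12,0],[0,0,0.12,0]]]'; python3 -m crank '[[[0,0,0.03,0],[0,0,0.06,0],[0,0,0.06,0]]]'; python3 -c "
from h import *
print(to(.45,-.14,.0225,-.03))"
```

```text
t: 41.15
eef_pos: [0.4497, -0.1396, 0.0228]
ee_rot: [3.142, 0.0, -0.033]
force: [0.6, 0.8, -4.8]
width: 0.0512
gripper_force: 36.0
t: 41.52
eef_pos: [0.4499, -0.1397, 0.0221]
ee_rot: [3.141, -0.0, -0.033]
force: [-3.7, 1.5, 7.8]
width: 0.051
gripper_force: 36.0
[0.01, 0.01, -0.02, -0.03]
```

Contact with the tray floor. I release, lift, and go for barrel 2 (axis at about v=+4.2).

```bash
python3 -m crank '[[[0,0,0,0],[0,0,0,0],[0,0,0,0],[0,0,0,0]]]' 0; python3 -m crank '[[[0,0,-1,0],[0,0,-3,0],[0,0,-5,0],[0,0,-7,0],[0,0,-7,0]]]'; python3 -c "
from chk import *
C,d,p=look('wrist');fit(C,d,.45,-.14)
print(to(.4523,.3166,.20,.178))"
```

```text
t: 42.02
eef_pos: [0.4499, -0.1396, 0.0213]
ee_rot: [-3.142, -0.0, -0.033]
force: [-0.0, 0.1, 0.1]
width: 0.0844
gripper_force: 0.0
t: 42.65
eef_pos: [0.4523, -0.1396, 0.2004]
ee_rot: [-3.141, -0.008, -0.032]
force: [-0.2, -0.1, -0.5]
width: 0.0878
gripper_force: 0.0
centre [ 0.4525 -0.1483] size [ 69. 130.] axis deg -1.7 
 v mm,z: [(-25, 43.4), (-21, 49.4), (-17, 53.8), (-13, 56.5), (-9, 58.5), (-5, 59.6), (-1, 60.0), (3, 60.0), (7, 59.3), (11, 57.7), (15, 55.4), (19, 52.0), (23, 46.5), (27, 39.2)]
[-0.54, -18.23, -0.07, -2.42]
```

```bash
python3 -m crank '[[[0,-2,-0.1,-0.3],[0,-4,-0.1,-0.6],[0,-6.3,-0.1,-0.9],[0,-8.6,-0.1,-1.2],[0,-11,-0.1,-1.5],[-0.2,-13.4,-0.1,-1.8],[-0.4,-15.8,-0.1,-2.1],[-0.5,-17.5,-0.1,-2.4],[-0.5,-18.2,-0.1,-2.4],[-0.5,-18.2,-0.1,-2.4],[-0.5,-18.2,-0.1,-2.4]]]'; python3 -c "
from h import *
print(to(.4523,.3166,.0485,.178))"
```

```text
t: 44.08
eef_pos: [0.452, 0.3144, 0.1982]
ee_rot: [3.141, 0.001, 0.176]
force: [-0.6, -0.6, -0.3]
width: 0.0874
gripper_force: 0.0
[0.03, -0.09, 5.99, -0.03]
```

```bash
python3 -m crank '[[[0,-0.1,2,0],[0,-0.1,4,0],[0,-0.1,5.5,0],[0,-0.1,5.95,0],[0,-0.1,5.95,0]]]' 0; python3 -m crank '[[[0,0,0,0],[0,0,0,0],[0,0,0,0],[0,0,0,0],[0,0,0,0],[0,0,0,0]]]' 1 36;python3 -m crank '[[[0,0,-1,0],[0,0,-3,0],[0,0,-5,0],[0,0,-6,0],[0,0,-6,0]]]'; python3 -c "
from h import *
print(to(.43,-.31,.19,-.15))"
```

```text
t: 44.7
eef_pos: [0.4522, 0.3174, 0.0503]
ee_rot: [3.141, 0.0, 0.176]
force: [0.2, 0.6, 0.1]
width: 0.0879
gripper_force: 0.0
t: 45.45
eef_pos: [0.4519, 0.3183, 0.0504]
ee_rot: [-3.141, -0.0, 0.177]
force: [-2.6, 0.1, 5.3]
width: 0.0511
gripper_force: 36.0
t: 46.08
eef_pos: [0.4523, 0.3186, 0.2015]
ee_rot: [-3.139, -0.002, 0.176]
force: [0.4, 0.2, -3.7]
width: 0.0507
gripper_force: 36.0
[-5.29, 24.6, 0.39, 3.74]
```

```bash
python3 -m crank '[[[-0.3,1.5,0,0.2],[-0.8,3.6,0,0.5],[-1.3,5.9,0,0.9],[-1.8,8.2,0,1.2],[-2.3,10.5,0,1.6],[-2.8,12.8,0,2],[-3.3,15.1,0,2.3],[-3.8,17.4,0,2.7],[-4.3,19.7,0,3],[-4.7,22,0,3.4],[-5.2,24,0,3.7],[-5.3,24.6,0,3.7]]]'; python3 -m crank '[[[0,0,0,0],[0,0,2,0],[0,0,4,0],[0,0,6,0],[0,0,6.4,0],[0,0,6.4,0]]]'; python3 -c "
from h import *
C,d,p=look('top','t6')
print(to(.43,-.31,.0225,-.15))"
```

```text
t: 47.58
eef_pos: [0.4275, -0.3126, 0.1974]
ee_rot: [-3.141, 0.004, -0.15]
force: [-0.8, -0.5, -3.8]
width: 0.0508
gripper_force: 36.0
t: 48.32
eef_pos: [0.4297, -0.3101, 0.0404]
ee_rot: [3.141, 0.001, -0.145]
force: [0.5, -0.5, -1.9]
width: 0.0512
gripper_force: 36.0
[-0.02, -0.02, 0.76, 0.06]
```

View pics/t6.png

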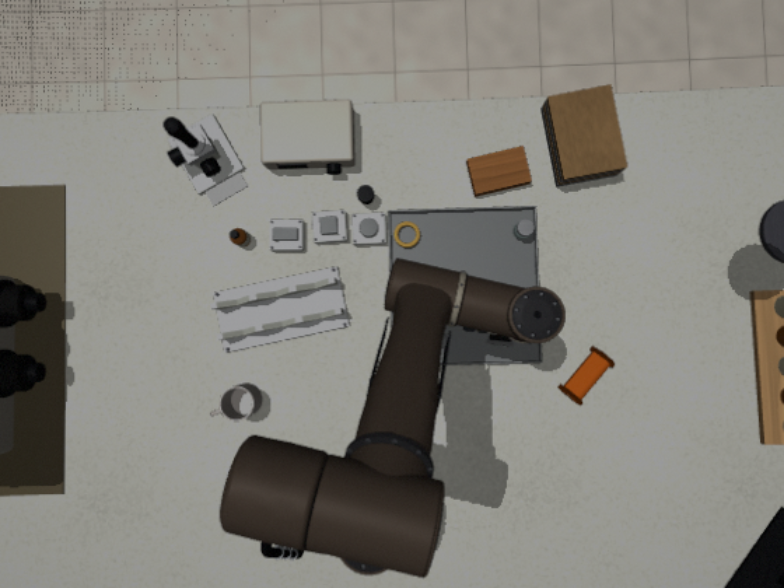

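The top view shows the cradle (282,310) empty, the other things undisturbed, and the arm over the tray's right half. I lower the barrel and let go.

```bash
python3 -m crank '[[[0,0,0.4,0],[0,0,0.6,0],[0,0,0.7,0],[0,0,0.72,0],[0,0,0.72,0]]]'; python3 -m crank '[[[0,0,0.03,0],[0,0,0.06,0],[0,0,0.06,0]]]'
```

```text
t: 49.0
eef_pos: [0.4293, -0.3108, 0.0228]
ee_rot: [3.141, -0.0, -0.146]
force: [-2.5, 2.1, 4.4]
width: 0.0507
gripper_force: 36.0
t: 49.38
eef_pos: [0.4294, -0.3108, 0.0225]
ee_rot: [3.141, -0.001, -0.146]
force: [-5.8, 6.5, 18.9]
width: 0.0511
gripper_force: 36.0
```

```bash
python3 -m crank '[[[0,0,0,0],[0,0,0,0],[0,0,0,0],[0,0,0,0]]]' 0; python3 -m crank '[[[0,0,-1,0],[0,0,-3,0],[0,0,-5,0],[0,0,-7,0],[0,0,-7,0],[3,0,-7,0],[5,0,-7,0],[5,0,-7,0]]]'; python3 -c "
from chk import *
C,d,p=look('wrist','w7');fit(C,d,.43,-.31);fit(C,d,.45,-.145)
C,d,p=look('scene','s7');fit(C,d,.43,-.31);fit(C,d,.45,-.145)"
```

```text
t: 49.88
eef_pos: [0.4294, -0.3108, 0.0205]
ee_rot: [3.142, 0.0, -0.147]
force: [-0.4, -0.5, -1.1]
width: 0.0848
gripper_force: 0.0
t: 50.88
eef_pos: [0.5556, -0.329, 0.1921]
ee_rot: [-3.141, 0.004, -0.146]
force: [-2.0, 0.0, -0.6]
width: 0.0876
gripper_force: 0.0
centre [ 0.4506 -0.3067] size [69. 95.] axis deg -7.5 
 v mm,z: [(-33, 35.8), (-29, 42.7), (-25, 43.2), (-21, 49.1), (-17, 53.3), (-13, 56.5), (-9, 58.4), (-5, 59.7), (-1, 60.1), (3, 60.1), (7, 59.6), (11, 58.3), (15, 56.3), (19, 53.4), (23, 48.9), (27, 44.5), (31, 40.5)]
centre [ 0.4581 -0.163 ] size [ 36. 119.] axis deg -3.8 
 v mm,z: []
centre [ 0.4311 -0.3023] size [ 69. 136.] axis deg -8.5 
 v mm,z: [(-13, 60.3), (-9, 61.6), (-5, 62.4), (-1, 62.9), (3, 63.5), (7, 61.7), (11, 60.4), (15, 57.4), (19, 54.4), (23, 45.5), (27, 41.1)]
centre [ 0.4519 -0.1471] size [ 68. 136.] axis deg -1.0 
 v mm,z: [(-21, 53.6), (-17, 57.3), (-13, 60.9), (-9, 62.9), (-5, 62.9), (-1, 63.5), (3, 63.2), (7, 62.2), (11, 60.0), (15, 56.4), (19, 53.8), (23, 45.9), (27, 40.7)]
```

View pics/s7.png

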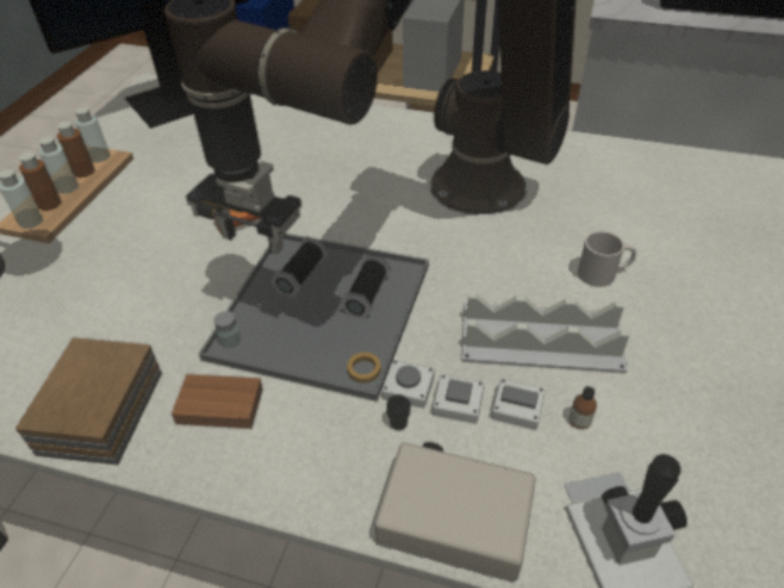

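Both barrels lie on the tray floor at px (300,265) and (366,285), apart from each other. The arm is touching nothing and the other things are where they were.

```bash
python3 -c "
from station import arm
print(arm.job_done())"
```

```text
the job is handed in; nothing more can be done
None
```

I bedded both barrels in the cradle, pressed the bar, round and square keys in order, laid the barrels back apart on the tray floor, and handed the job in at about 51 s; no verdict came back.

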